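Stand the scraper in the utensil crock

TASK

Draw the red-headed kitchen scraper out from under the wooden riser by its handle, lay it flat on the counter well clear of the riser and let go of it. Then take it again and stand it upright, handle down and red head up, in the blue crock, lowering it by hand until its foot is right down at the bottom instead of dropping it in. Leave the crock standing, and leave the jug, the lidded pot and the blender base where they are.

Things in the scene. Friction and masses are not known exactly. Their poses are not given: they have to be found in the camera images.
- scraper: Scraper 200 mm long, 110 g, lying flat: wooden handle (24 mm wide, 18 thick; x -100 to +40 mm) and flat red head (46 mm wide, 16 thick; x +40 to +100 mm). Origin: middle of its length, on the underside. x along it to the head, y across, z up when lying. At first the head is under the riser and about half its length sticks out at the riser's -y side
- scraper_foot (a point): Tip of the rounded free end of the scraper's handle (scraper x -100 mm, 9 mm above its underside): the end that goes down in the crock
- scraper_top (a point): Centre of the far end of the scraper's red head (scraper x +100 mm, 8 mm above its underside)
- riser: Fixed low wooden shelf, 260 mm along x, 200 mm along y, top 100 mm high, board 15 mm thick (85 mm free below). Side panels 14 mm thick at its x ends (inner faces x +-116 mm); open at its -y and +y sides (edges y +-100 mm). Origin on the counter under its centre. May be turned some 15 degrees
- crock: Loose blue glazed utensil crock, a straight round cup, 550 g: outer diameter 66 mm, height 85 mm, wall 7 mm (bore 52 mm), inner floor 8 mm above its underside. Origin: centre of its underside; z up
- jug: Glass measuring jug with handle, standing on the counter: body diameter 84 mm, height 100 mm, handle reaching 71 mm from the axis along its y. Origin: centre of its underside; z up. Not to be disturbed; not the holder
- pot: White plastic pot with a green screw-top lid, on top of the riser: diameter 78 mm, height 82 mm. Origin: centre of its underside. Not to be disturbed
- blender: Black blender base without its jar, on the counter: diameter 170 mm at the foot, 166 mm high with the steel coupling. Origin: centre of its underside. Not to be disturbed
Things that resemble listed ones, but are neither listed nor needed, are in the scene too. Of the things that look like the scraper, the smallest one is meant.

How it is judged:
On the way, in this order (a step that is already met when the one before it is completed fails the run):
1. the scraper lies flat on the counter, wholly out from under the riser, at rest and not touched by the fingers (y of each of scraper_top, scraper_foot in the frame of riser below -0.11 m and height (world z) of scraper below 0.015 m and height (world z) of each of scraper_top, scraper_foot below 0.025 m and linear speed of scraper below 0.03 m/s and contact force between the fingers and scraper below 0.05 N), for 0.2 s.
2. still held by the fingers, the scraper's foot is within 25 mm of the crock's inner floor, inside the crock (z of scraper_foot in the frame of crock below 0.033 m and horizontal distance between scraper_foot and crock below 0.026 m and angle between scraper's own x axis and vertical below 0.6 rad and contact force between the fingers and scraper above 0.5 N), for 0.1 s.
At the end, for the whole second after the job is handed in: The scraper stands released and at rest in the crock, handle down, its foot on the crock's inner floor (foot centre less than 22 mm above the crock's underside and within 28 mm of its axis), red head up, leaning no more than 0.45 rad; the crock stands upright on the counter (z of scraper_foot in the frame of crock below 0.022 m and horizontal distance between scraper_foot and crock below 0.028 m and angle between scraper's own x axis and vertical below 0.45 rad and linear speed of scraper below 0.06 m/s and angle between crock's own z axis and vertical below 0.06 rad and height (world z) of crock below 0.01 m and contact force between the fingers and scraper below 0.05 N); the robot touches nothing.
It fails at once if the jug is shifted more than 30 mm or tipped (distance of jug from where it was at the start of the episode above 0.03 m or angle between jug's own z axis and vertical above 0.3 rad).
It fails at once if the pot is shifted more than 30 mm or tipped (distance of pot from where it was at the start of the episode above 0.03 m or angle between pot's own z axis and vertical above 0.3 rad).
It fails at once if the blender base is shifted more than 30 mm (distance of blender from where it was at the start of the episode above 0.03 m).
It fails at once if the crock is knocked over (angle between crock's own z axis and vertical above 0.5 rad).
It also fails if it takes over 67 s, if anything falls off the work surface, if the arm or the gripper's body presses on something with over 40 N, if the wrist force passes 120 N, or if a joint passes its speed limit or range.

ROBOT

A 6-joint arm with a two-finger parallel gripper is mounted at the origin on the work surface. World frame = base frame: x ahead of the robot, y to its left, z up, the work surface at z = 0. Lengths are in m, angles in rad, forces in N, time in s.
With the tool pointing down it reaches from about 0.25 to 0.8 m from the base axis. Payload 3.9 kg.
Tool frame: the origin (TCP) lies on the centre line of the jaws, within the pads' length; the fingertips stand 25 mm ahead of it and the grasp point (between the pads) lies 6 mm ahead of it; z points along the fingers, y is the line along which they close (so a half turn about z gives the same grasp; the last joint's range is limited). The gripper opens to 85 mm and grips with 20 to 120 N. Pads are 22 mm wide; open, the fingers measure 114 mm over their backs; the gripper's body (76 mm by 85 mm) begins 54 mm behind the grasp point. The pads swing forward as they close: fully open they stand 13 mm farther back than shut.
Start: joints at [1.259, 0.26, -0.138, 1.173, 0, 1.571], TCP at [0.161, 0.5, 0.256] pointing down, gripper open.
Joint ranges: [-2.78, 2.78], [-0.83, 1.72], [-1.28, 1.37], [-1.9, 2.12], [-1.57, 1.48], [-3.14, 3.14]. Speed limits (rad/s): [2.57, 2.57, 3.14, 3.14, 3.14, 3.14].

INTERFACE

Orientations are given as a unit quaternion [x, y, z, w].
In Python, from rig import get_obs, camera, sign_off gives the robot as it stands.
- The arm moves only by the shell command python3 -m crank 'ROWS' [FORCE]. ROWS is JSON, a list of rows, each a list of 7 numbers: the shift along the tool's x, y, z as a fraction of full scale, then the turn, a rotation vector about the tool's x, y, z as a fraction of full scale, then the closure, from -1 (fully open) to 1 (shut). In form: [[tx, ty, tz, rx, ry, rz, hand], ...]. A call has 1 to 12 rows; each row is the pose to reach, as a shift and turn from the pose commanded when the call began, along the tool's axes at that moment; what a row does not reach only later rows make up. Full scale, the value 1, is 0.75 m for a shift and 90 degrees for a turn. A row lasts 1/8 s, in which the tool goes at most 62.5 mm and 10.7 degrees, less where a joint would pass 70% of its speed; a pose out of reach is approached as far as the arm can. A call with a number of a shift or a turn outside -1 to 1 is refused whole. A call with a gripper value outside its range is refused whole. The fingers move at their own pace and stop on an object; FORCE is the grip in N (left out, the last holds). Time passes only in rows, so rows that repeat a pose let the fingers close. It gives the time, the measured TCP pose, the force, the opening and the grip force at its end, in the units of the state.
- get_obs(): the state, without advancing time (a new reading comes with each control period).
- camera(name): name is "side" or "top"; returns a dict with "pixels" (400x640x3 uint8, blue, green, red), "z_map" (400x640 float32, m along the optical axis (not along the pixel's ray), 0 where there is no reading), "fx", "fy", "cx", "cy" (pixels), "cam_to_world" (4x4, takes a point from camera to world coordinates). Camera axes: x right, y down, z forward; pixel columns grow to the right and rows downward; lengths in m; the calibration is good to about 2 mm. A picture is of the moment at which its call begins.
- sign_off(): hands the job in; it is judged then, once.
The state is a dict: "time_s": time; "q": joint angles; "joint_vel": joint speeds; "effort": joint torques, N m; "tcp_pos": TCP position; "ee_rot": TCP orientation; "wrist_force": force on the tool from outside, world axes, zero at the start; "torque": the same for the moment, N m; "gripper_width": finger opening in m; "finger_force": force on a finger pad.
Only numpy, scipy, OpenCV 4.12 (cv2) and the standard library are available. Lean on these libraries where they do the work, as an engineer would, in place of code of your own. Each camera call takes 0.05 s, during which the arm holds its last target. There are 200 camera calls.

## Working session

There is one attempt and no reset: what is moved stays moved. The work goes in short steps, Python scripts to look and compute and a shell command to move; the robot and the scene stay as the last step left them, time stands still between calls to the robot, and variables do not carry over. Pictures are saved under pics/ and viewed, at most 10 in all, crops included, and the job is handed in when it is done.

```bash
mkdir -p pics; ls; python3 - <<'E'
from rig import get_obs,camera
import cv2,numpy as np
for n in("top","side"):
    c=camera(n); cv2.imwrite(f"pics/{n}0.png",c["pixels"]); np.savez(f"{n}0.npz",**c)
    print(n,c["fx"],c["fy"],c["cx"],c["cy"],np.round(c["cam_to_world"],3).tolist())
print(get_obs())
E
```

```text
pics
top 448.6964304186367 448.6964304186367 325.9965318843468 203.43041777499707 [[0.016, -0.984, 0.175, 0.26], [-1.0, -0.019, -0.014, -0.01], [0.017, -0.174, -0.985, 1.458], [0.0, 0.0, 0.0, 1.0]]
side 428.7422125017932 428.7422125017932 325.40531473573566 202.0383835848215 [[-0.973, -0.14, 0.185, 0.328], [-0.232, 0.584, -0.778, 0.81], [0.001, -0.8, -0.6, 0.733], [0.0, 0.0, 0.0, 1.0]]
{'time_s': 0.1, 'q': array([ 1.25904374e+00,  2.60655626e-01, -1.39265753e-01,  1.17269986e+00,
        7.10445128e-06,  1.57082652e+00]), 'joint_vel': array([ 0.00053785, -0.00185997,  0.00316399,  0.00082903,  0.00067963,
        0.00039828]), 'effort': array([ 5.57494677e-04, -4.06508875e+01,  2.54527241e+01,  1.00687271e-02,
        3.46091463e-05, -1.10065454e-05]), 'tcp_pos': array([0.16085201, 0.49914265, 0.25551882]), 'ee_rot': array([ 1.55260679e-01,  9.87873114e-01, -9.00845708e-04, -1.45150812e-04]), 'wrist_force': array([ 0.4272384 , -0.43217011, -0.72193282]), 'torque': array([ 0.05522119,  0.04494023, -0.00746186]), 'finger_force': 0.0, 'gripper_width': 0.08520239412287284}
```

View pics/top0.png

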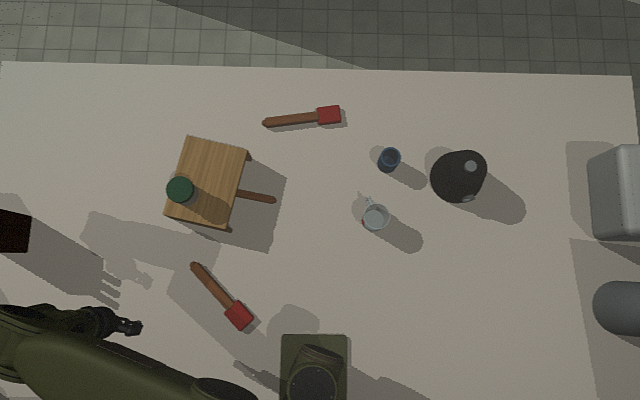

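View pics/side0.png

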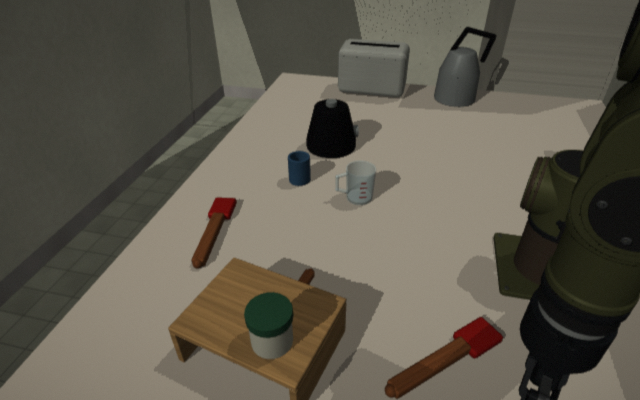

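The top view shows the riser at (207,182) with the wanted handle sticking out to about (275,200). The pot is at (180,189), the crock at (389,160), the jug at (375,217) and the blender at (460,177). The larger look-alike scrapers are at (300,117) and (222,297).

```bash
cat > h.py <<'E'
import numpy as np,cv2
from rig import camera,get_obs
def ray(c,u,v,z):
    "pixels onto plane at height z"
    M=c["cam_to_world"];uv=np.stack([np.atleast_1d(u),np.atleast_1d(v)],-1).astype(float)
    d=np.c_[(uv[:,0]-c["cx"])/c["fx"],(uv[:,1]-c["cy"])/c["fy"],np.ones(len(uv))]@M[:3,:3].T
    return M[:3,3]+d*((z-M[2,3])/d[:,2])[:,None]
def pts(c):
    "per-pixel world points from z_map"
    v,u=np.mgrid[:400,:640];Z=c["z_map"];M=c["cam_to_world"]
    P=np.stack([(u-c["cx"])/c["fx"]*Z,(v-c["cy"])/c["fy"]*Z,Z],-1)@M[:3,:3].T+M[:3,3]
    P[Z==0]=np.nan;return P
E
python3 - <<'E'
from h import *
c=dict(np.load("top0.npz"));P=pts(c);np.set_printoptions(precision=3,suppress=True)
s=dict(np.load("side0.npz"));Q=pts(s)
hsv=cv2.cvtColor(c["pixels"],cv2.COLOR_BGR2HSV)
u,v=np.meshgrid(np.arange(640),np.arange(400))
wood=(hsv[...,1]>110)&((hsv[...,0]<20)|(hsv[...,0]>170))
# riser top
m=(abs(P[...,2]-.1)<.012)&(u>150)&(u<260)&(v>120)&(v<240)&wood
m=cv2.morphologyEx(m.astype(np.uint8),cv2.MORPH_OPEN,np.ones((3,3)))
cn=max(cv2.findContours(m,0,2)[0],key=cv2.contourArea)
w=ray(c,cn[:,0,0],cn[:,0,1],.1)[:,:2]
r=cv2.minAreaRect(w.astype(np.float32)*1000);print("riser",r,np.round(cv2.boxPoints(r)))
# handle
m=wood&(u>240)&(u<285)&(v>180)&(v<212)&(P[...,2]<.04)
n,l,st,_=cv2.connectedComponentsWithStats(m.astype(np.uint8));k=1+st[1:,4].argmax();m=l==k
w=ray(c,u[m],v[m],.014)[:,:2];r=cv2.minAreaRect(w.astype(np.float32)*1000)
print("handle",r,np.round(cv2.boxPoints(r)),"z",np.nanmedian(P[m][:,2]),np.nanmax(P[m][:,2]))
cen=w.mean(0);d=np.linalg.svd(w-cen,full_matrices=False)[2][0];t=(w-cen)@d;print(cen,d,t.min(),t.max())
def circ(P,lo,hi,box):
    m=(P[...,2]>lo)&(P[...,2]<hi)&(u>=box[0])&(u<box[1])&(v>=box[2])&(v<box[3])
    p=P[m];(x,y),rad=cv2.minEnclosingCircle((p[:,:2]*1000).astype(np.float32));return len(p),x,y,rad,p[:,2].max()
print("crock top",circ(P,.07,.1,(370,405,140,180)),"side",circ(Q,.07,.1,(280,320,145,190)))
print("jug top",circ(P,.04,.12,(350,395,185,235)),"side",circ(Q,.04,.12,(330,380,155,210)))
print("blender",circ(P,.03,.2,(425,495,140,210)),"pot",circ(P,.15,.21,(160,200,170,210)))
# crock rim by colour
m=((hsv[...,0]>95)&(hsv[...,0]<130)&(hsv[...,1]>90)&(u>370)&(u<405)&(v>140)&(v<180)).astype(np.uint8)
cn=max(cv2.findContours(m,0,2)[0],key=cv2.contourArea);print(cv2.boundingRect(cn),ray(c,*np.array(cv2.boundingRect(cn)[:2])+np.array(cv2.boundingRect(cn)[2:])/2,.085))
E
```

```text
riser ((536.3347778320312, 300.5649108886719), (19.300424575805664, 38.1710319519043), 72.90808868408203) [[515. 297.]
 [552. 286.]
 [557. 304.]
 [521. 315.]]
handle ((534.4564819335938, 193.42999267578125), (115.45528411865234, 22.591217041015625), 79.23843383789062) [[513. 139.]
 [535. 135.]
 [556. 248.]
 [534. 252.]] z 0.018527405393774288 0.026056055931038546
[0.536 0.198] [-0.181 -0.984] -0.05284568432522197 0.06256871551419148
crock top (170, 657.4613037109375, -230.09634399414062, 33.69963455200195, np.float64(0.09192665032938785)) side (217, 657.2703857421875, -229.0882568359375, 34.61491394042969, np.float64(0.08703099228983746))
jug top (319, 478.9259033203125, -177.927734375, 54.858726501464844, np.float64(0.10642875242297456)) side (955, 479.187744140625, -177.5028076171875, 55.99570846557617, np.float64(0.10109454116297278))
blender (2272, 607.8101196289062, -455.9969177246094, 87.5066909790039, np.float64(0.17345833746843597)) pot (613, 522.24853515625, 397.94000244140625, 40.11874008178711, np.float64(0.19022743120434393))
(391, 165, 1, 1) [[ 0.63  -0.235  0.085]]
```

```bash
python3 - <<'E'
from h import *
c=dict(np.load("top0.npz"));P=pts(c);np.set_printoptions(precision=3,suppress=True)
m=((abs(P[...,2]-.1)<.008)&(np.mgrid[:400,:640][1]>150)&(np.mgrid[:400,:640][1]<262)&(np.mgrid[:400,:640][0]<240)).astype(np.uint8)
m=cv2.morphologyEx(m,cv2.MORPH_CLOSE,np.ones((3,3)))
cn=max(cv2.findContours(m,0,2)[0],key=cv2.contourArea)
w=ray(c,cn[:,0,0],cn[:,0,1],.1)[:,:2]
r=cv2.minAreaRect(w.astype(np.float32)*1000);print("riser",r,np.round(cv2.boxPoints(r)))
h=np.array(r[0])/1000
for a in (r[2],r[2]-90):
    a=np.radians(a);ex=np.array([np.cos(a),np.sin(a)]);print("yaw",np.degrees(a),"foot in riser",[(np.array(p)-h)@np.array([ex,[-ex[1],ex[0]]]).T for p in ([.5245,.137],[.546,.25])])
E
```

```text
riser ((562.7783203125, 344.5653991699219), (201.71359252929688, 260.0149230957031), 77.68630981445312) [[414. 274.]
 [668. 218.]
 [711. 415.]
 [457. 471.]]
yaw 77.68630981445312 foot in riser [array([-0.211, -0.007]), array([-0.096, -0.004])]
yaw -12.313690185546875 foot in riser [array([ 0.007, -0.211]), array([ 0.004, -0.096])]
```

```bash
cat >> h.py <<'E'
from scipy.spatial.transform import Rotation as Ro
def tool(az,pitch=0):
    "tool down with its x at azimuth az (deg), then pitched by turning -about tool y so that it points along -x's azimuth"
    a=np.radians(az);x=np.array([np.cos(a),np.sin(a),0]);z=np.array([0,0,-1.])
    return Ro.from_matrix(np.c_[x,np.cross(z,x),z])*Ro.from_euler("y",-pitch,degrees=True)
def go(p,R,p0=None,R0=None):
    o=get_obs();p0=o["tcp_pos"] if p0 is None else np.array(p0);R0=Ro.from_quat(o["ee_rot"]) if R0 is None else R0
    print("shift",np.round(R0.inv().apply(np.array(p)-p0)/.75,4),"turn",np.round((R0.inv()*R).as_rotvec()/(np.pi/2),4))
E
python3 - <<'E'
from h import *
go([.532,.176,.16],tool(259.4));go([.532,.176,.16],tool(230));
E
```

```text
shift [-0.6032 -0.258   0.1278] turn [-9.0000e-04 -1.0000e-03 -1.0807e+00]
shift [-0.6032 -0.258   0.1278] turn [-1.00e-03 -7.00e-04 -7.54e-01]
```

```bash
python3 -m crank '[[-0.2,-0.085,-0.02,0,0,-0.12,-1],[-0.4,-0.17,-0.02,0,0,-0.24,-1],[-0.6032,-0.258,0,0,0,-0.36,-1],[-0.6032,-0.258,0,0,0,-0.5,-1],[-0.6032,-0.258,0,0,0,-0.62,-1],[-0.6032,-0.258,0,0,0,-0.754,-1],[-0.6032,-0.258,0,0,0,-0.754,-1],[-0.6032,-0.258,0,0,0,-0.754,-1],[-0.6032,-0.258,0,0,0,-0.754,-1],[-0.6032,-0.258,0,0,0,-0.754,-1]]' 30; python3 - <<'E'
from h import *
print(get_obs()["q"],get_obs()["tcp_pos"]);go([.532,.176,.1],tool(259.4));go([.532,.176,.03],tool(259.4))
E
```

```text
time_s: 1.35
tcp_pos: [0.534, 0.1745, 0.2553]
ee_rot: [-0.421, 0.907, -0.0, -0.0]
wrist_force: [-0.3, 0.3, 0.2]
gripper_width: 0.0856
finger_force: 0.0
[ 3.16086505e-01  3.24281202e-01 -4.87411055e-02  1.19857124e+00
 -3.90621768e-04 -5.51991376e-01] [0.53400716 0.17452657 0.25534298]
shift [0.     0.0033 0.2071] turn [ 2.000e-04 -5.000e-04 -3.296e-01]
shift [-0.      0.0033  0.3005] turn [ 2.000e-04 -5.000e-04 -3.296e-01]
```

```bash
python3 -m crank '[[0,0.0033,0.07,0,0,-0.11,-1],[0,0.0033,0.14,0,0,-0.22,-1],[0,0.0033,0.2,0,0,-0.33,-1],[0,0.0033,0.24,0,0,-0.33,-1],[0,0.0033,0.27,0,0,-0.33,-1],[0,0.0033,0.29,0,0,-0.33,-1],[0,0.0033,0.3,0,0,-0.33,-1],[0,0.0033,0.3,0,0,-0.33,-1]]' 30; python3 - <<'E'
from h import *
c=camera("top");cv2.imwrite("pics/t1.png",cv2.resize(c["pixels"][120:260,180:420],(720,420),interpolation=2))
go([.532,.176,.028],tool(259.4))
E
```

```text
time_s: 2.35
tcp_pos: [0.5302, 0.1785, 0.0313]
ee_rot: [-0.641, 0.768, 0.0, -0.0]
wrist_force: [0.0, 0.8, -0.4]
gripper_width: 0.0855
finger_force: 0.0
shift [ 0.0031 -0.0023  0.0051] turn [-0.0004  0.0003  0.0034]
```

View pics/t1.png

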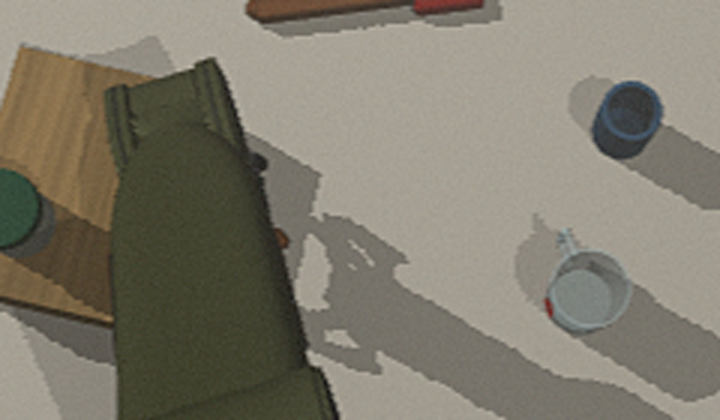

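The arm covers most of the view. The handle tip still shows at about (285,238) in the crop, so it hasn't moved. Closing on it now.

```bash
python3 -m crank '[[0,-0.001,0.002,0,0,0,0],[0,-0.001,0.002,0,0,0,1],[0,-0.001,0.002,0,0,0,1],[0,-0.001,0.002,0,0,0,1],[0,-0.001,0.002,0,0,0,1],[0,-0.001,0.002,0,0,0,1]]' 40; python3 - <<'E'
from h import *
o=get_obs();print(o["gripper_width"],o["finger_force"])
p=o["tcp_pos"]+np.array([-.17*.199,-.17*.98,.002]);go(p,Ro.from_quat(o["ee_rot"]))
E
```

```text
time_s: 3.15
tcp_pos: [0.5316, 0.1783, 0.0303]
ee_rot: [-0.641, 0.768, -0.0, 0.0]
wrist_force: [-0.6, 0.0, 4.8]
gripper_width: 0.0225
finger_force: 40.8
0.022474871504448605 40.76351702213287
shift [ 0.2266  0.0046 -0.0028] turn [0. 0. 0.]
```

```bash
python3 -m crank '[[0.02,0,-0.002,0,0,0,1],[0.05,0.001,-0.002,0,0,0,1],[0.09,0.002,-0.002,0,0,0,1],[0.13,0.003,-0.002,0,0,0,1],[0.17,0.0035,-0.002,0,0,0,1],[0.2,0.004,-0.002,0,0,0,1],[0.22,0.0045,-0.002,0,0,0,1],[0.227,0.0045,-0.002,0,0,0,1],[0.227,0.0045,-0.002,0,0,0,1],[0.227,0.0045,0,0,0,0,1],[0.227,0.0045,0,0,0,0,1]]'; python3 -m crank '[[0,0,0,0,0,0,0.3],[0,0,0,0,0,0,-1],[0,0,0,0,0,0,-1],[0,0,0,0,0,0,-1],[0,0,0,0,0,0,-1],[0,0,-0.06,0,0,0,-1],[0,0,-0.14,0,0,0,-1],[0,0,-0.2,0,0,0,-1],[0,0,-0.2,0,0,0,-1]]'; python3 - <<'E'
from h import *
o=get_obs();print(o["q"])
for n in ("top","side"):
    c=camera(n);cv2.imwrite(f"pics/{n}2.png",c["pixels"]);np.savez(n+"2.npz",**c)
E
```

```text
time_s: 4.53
tcp_pos: [0.4977, 0.0117, 0.0302]
ee_rot: [-0.641, 0.767, -0.0, 0.0]
wrist_force: [-1.6, -1.4, 6.0]
gripper_width: 0.0234
finger_force: 40.8
time_s: 5.65
tcp_pos: [0.5003, 0.0113, 0.1838]
ee_rot: [-0.641, 0.768, -0.003, 0.003]
wrist_force: [0.5, 0.0, -0.4]
gripper_width: 0.0853
finger_force: 0.0
[ 2.26095486e-02  2.56163965e-01 -3.40876388e-01  9.65098987e-01
  3.80663136e-05 -1.36828783e+00]
```

View pics/top2.png

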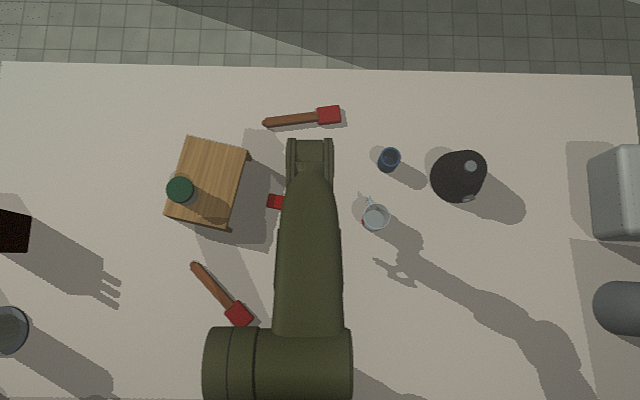

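View pics/side2.png

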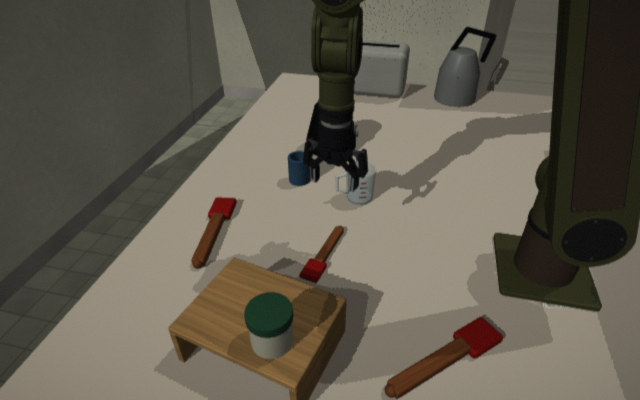

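In the side view the scraper lies free on the counter: red head at (313,270), handle tip at (341,230), clear of the riser. I'll measure it there.

```bash
python3 - <<'E'
from h import *
np.set_printoptions(precision=4,suppress=True)
c=dict(np.load("side2.npz"));h=cv2.cvtColor(c["pixels"],cv2.COLOR_BGR2HSV);v,u=np.mgrid[:400,:640]
box=(u>298)&(u<348)&(v>222)&(v<284);P=pts(c)
red=box&(h[...,1]>200)&((h[...,0]<4)|(h[...,0]>176))&(v>255)
al=box&(h[...,1]>130)&((h[...,0]<15)|(h[...,0]>170))&(P[...,2]>.006)&(P[...,2]<.03)&((v<262)|red)
for n,m in(("head",red),("all",al)):
    print(n,m.sum(),np.nanpercentile(P[m],[5,50,95],axis=0).tolist())
    q=P[m];q=q[q[:,2]>.011];
    r=cv2.minAreaRect((q[:,:2]*1000).astype(np.float32));print(" depth rect",r)
w=P[al][:,:2];cen=w.mean(0);d=np.linalg.svd(w-cen,full_matrices=False)[2][0];d*=np.sign(d[1]);t=(w-cen)@d
ft=cen+d*t.min();tp=cen+d*t.max();print("foot",ft,"top",tp,"len",np.ptp(t),"az",np.degrees(np.arctan2(d[1],d[0])))
hz=np.array([.5628,.3446]);print("top riser y",(tp-hz)@[.213,.977])
c=dict(np.load("top2.npz"));h=cv2.cvtColor(c["pixels"],cv2.COLOR_BGR2HSV)
m=(u>262)&(u<290)&(v>190)&(v<212)&(h[...,1]>180);cn=ray(c,u[m],v[m],.014);print("top view head min/max",cn.min(0),cn.max(0))
E
```

```text
head 357 [[0.4984498938970256, 0.11329637564831371, 0.010393095148262343], [0.5173431307937508, 0.14075066080875143, 0.014364168948368006], [0.5373271515473583, 0.16434866011056282, 0.016546787172819856]]
 depth rect ((517.8333129882812, 135.57577514648438), (58.33639907836914, 43.35193634033203), 81.9834976196289)
all 720 [[0.48727466464944313, -0.007361041691479518, 0.01101190908187431], [0.5072756638526003, 0.10833310613387614, 0.015144258366666441], [0.5346179216486967, 0.1614268358738974, 0.01805274326680041]]
 depth rect ((505.5893859863281, 67.3802719116211), (195.9418182373047, 43.33635330200195), 79.2757568359375)
foot [ 0.4858 -0.0286] top [0.5228 0.1653] len 0.1973966829659626 az 79.20056014760526
top riser y -0.18367928635485956
top view head min/max [0.4982 0.1129 0.014 ] [0.5442 0.1615 0.014 ]
```

```bash
python3 - <<'E'
from h import *
go([.5164,.1326,.029],tool(259.2))
E
```

```text
shift [-0.1637  0.0042  0.2013] turn [-0.0006  0.0001  0.0055]
```

```bash
python3 -m crank '[[-0.06,0.002,0,0,0,0,-1],[-0.12,0.004,0,0,0,0.005,-1],[-0.164,0.004,0.03,0,0,0.005,-1],[-0.164,0.004,0.09,0,0,0.005,-1],[-0.164,0.004,0.15,0,0,0.005,-1],[-0.164,0.004,0.185,0,0,0.005,-1],[-0.164,0.004,0.2,0,0,0.005,-1],[-0.164,0.004,0.2,0,0,0.005,-1],[-0.164,0.004,0.2,0,0,0.005,-1],[-0.164,0.004,0.2,0,0,0.005,-1]]'; python3 - <<'E'
from h import *
go([.5164,.1326,.029],tool(259.2))
E
```

```text
time_s: 7.0
tcp_pos: [0.5175, 0.1331, 0.031]
ee_rot: [-0.638, 0.77, -0.001, 0.001]
wrist_force: [0.1, 0.2, -0.1]
gripper_width: 0.0855
finger_force: 0.0
shift [0.0009 0.0013 0.0027] turn [-0.0014  0.0007  0.0005]
```

```bash
python3 -m crank '[[0,0.001,0.001,0,0,0,0],[0,0.001,0.001,0,0,0,1],[0,0.001,0.001,0,0,0,1],[0,0.001,0.001,0,0,0,1],[0,0.001,0.001,0,0,0,1],[0,0.001,0.001,0,0,0,1],[0,0.001,-0.03,0,0,0,1],[0,0.001,-0.09,0,0,0,1],[0,0.001,-0.16,0,0,0,1],[0,0.001,-0.24,0,0,0,1],[0,0.001,-0.32,0,0,0,1],[0,0.001,-0.36,0,0,0,1]]' 60; python3 - <<'E'
from h import *
o=get_obs();p=o["tcp_pos"];R=Ro.from_quat(o["ee_rot"]);print(o["q"])
go([.5,-.05,.33],tool(200));go([.5,-.05,.33],tool(170))
c=camera("side");cv2.imwrite("pics/s3.png",c["pixels"][60:320,200:500])
E
```

```text
time_s: 8.5
tcp_pos: [0.5165, 0.1333, 0.3035]
ee_rot: [-0.638, 0.77, -0.001, 0.002]
wrist_force: [-0.1, 0.3, -0.9]
gripper_width: 0.0441
finger_force: 61.5
[ 2.52399165e-01  2.55937739e-01 -2.06855425e-02  1.28914969e+00
  2.05248309e-04 -1.13071948e+00]
shift [ 0.2441 -0.0241 -0.0357] turn [-0.0018  0.0028  0.6583]
shift [ 0.2441 -0.0241 -0.0357] turn [-0.0011  0.0034  0.9916]
```

View pics/s3.png

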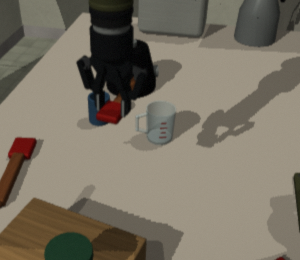

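The scraper is held and off the counter, with the red head at (115,110) in the crop. Next I'll turn it to line up with the direction of the crock.

```bash
python3 -m crank '[[0.04,0,-0.03,0,0,0.1,1],[0.08,0,-0.06,0,0,0.2,1],[0.12,-0.01,-0.08,0,0,0.3,1],[0.16,-0.01,-0.08,0,0,0.4,1],[0.2,-0.02,-0.08,0,0,0.5,1],[0.24,-0.024,-0.08,0,0,0.6,1],[0.244,-0.024,-0.08,0,0,0.7,1],[0.244,-0.024,-0.08,0,0,0.8,1],[0.244,-0.024,-0.08,0,0,0.9,1],[0.244,-0.024,-0.08,0,0,1,1],[0.244,-0.024,-0.08,0,0,1,1],[0.244,-0.024,-0.08,0,0,1,1]]'; python3 - <<'E'
from h import *
o=get_obs();print(o["q"],o["tcp_pos"])
C=np.array([.657,-.230]);f=np.degrees(np.arctan2(C[1],C[0]));print(f)
go([.5,-.17,.38],tool(180+f,78))
E
```

```text
time_s: 10.05
tcp_pos: [0.499, -0.0501, 0.3593]
ee_rot: [0.093, 0.996, -0.0, -0.0]
wrist_force: [-0.7, -0.5, -1.0]
gripper_width: 0.0439
finger_force: 61.5
[-1.00099592e-01  1.97395245e-01  4.47283658e-02  1.41902797e+00
 -1.87139738e-05  8.53529328e-02] [ 0.49896413 -0.05011915  0.35929633]
-19.29393067881079
shift [-0.0308 -0.1568 -0.0276] turn [ 0.0655 -0.8655  0.081 ]
```

```bash
python3 -m crank '[[0,-0.04,-0.03,0.007,-0.09,0.008,1],[-0.01,-0.08,-0.03,0.014,-0.18,0.017,1],[-0.02,-0.12,-0.03,0.02,-0.27,0.025,1],[-0.03,-0.157,-0.03,0.027,-0.36,0.034,1],[-0.031,-0.157,-0.03,0.034,-0.45,0.042,1],[-0.031,-0.157,-0.03,0.041,-0.54,0.05,1],[-0.031,-0.157,-0.03,0.048,-0.63,0.06,1],[-0.031,-0.157,-0.03,0.055,-0.72,0.068,1],[-0.031,-0.157,-0.03,0.0655,-0.82,0.081,1],[-0.031,-0.157,-0.03,0.0655,-0.8655,0.081,1],[-0.031,-0.157,-0.03,0.0655,-0.8655,0.081,1],[-0.031,-0.157,-0.03,0.0655,-0.8655,0.081,1]]'; python3 - <<'E'
from h import *
o=get_obs();print(o["q"],o["tcp_pos"],o["gripper_width"])
for n in ("side","top"):
    c=camera(n);cv2.imwrite(f"pics/{n}4.png",c["pixels"]);np.savez(n+"4.npz",**c)
cv2.imwrite("pics/m4.png",np.vstack([cv2.imread("pics/side4.png")[20:300,200:600],cv2.imread("pics/top4.png")[60:320,200:600]]))
E
```

```text
time_s: 11.55
tcp_pos: [0.4993, -0.1699, 0.38]
ee_rot: [0.131, 0.767, -0.106, 0.619]
wrist_force: [0.4, -0.6, -2.4]
gripper_width: 0.0443
finger_force: 61.7
[-0.31476369 -0.22269506 -1.26847441 -0.83300911 -0.02358078  0.00389322] [ 0.49927159 -0.16988187  0.38000038] 0.04433916510664665
```

View pics/m4.png

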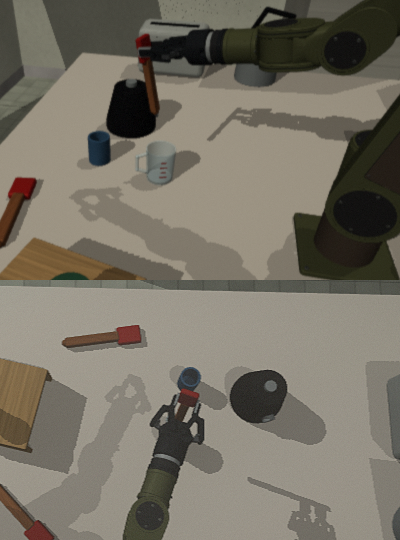

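The scraper hangs upright in the grip. The head is at (143,47) and the foot at (155,112) in the side half of the picture. I'll measure the foot before going over the crock.

```bash
python3 - <<'E'
from h import *
np.set_printoptions(precision=4,suppress=True)
o=get_obs();R=Ro.from_quat(o["ee_rot"]);p=o["tcp_pos"]
pr=p+R.apply([.165,0,.021]);print("pred foot",pr,"axis",R.apply([-1,0,0]))
v,u=np.mgrid[:400,:640]
for n in("side","top"):
    c=dict(np.load(n+"4.npz"));P=pts(c);h=cv2.cvtColor(c["pixels"],cv2.COLOR_BGR2HSV)
    q=(P-p)@R.as_matrix()   # tool frame
    m=(h[...,1]>120)&((h[...,0]<16)|(h[...,0]>172))&(q[...,0]>.03)&(q[...,0]<.22)&(abs(q[...,1])<.05)&(abs(q[...,2]-.02)<.06)
    a=q[m];print(n,m.sum(),"max x",a[:,0].max() if len(a) else 0)
    if len(a)>20:
        for lo in np.arange(.03,.2,.03):
            b=a[(a[:,0]>=lo)&(a[:,0]<lo+.03)]
            if len(b):print(" ",round(lo+.015,3),len(b),np.median(b,0),b[:,1].min(),b[:,1].max(),b[:,2].min(),b[:,2].max())
E
```

```text
pred foot [ 0.4872 -0.1657  0.2165] axis [ 0.196  -0.0685  0.9782]
side 473 max x 0.17055981977628976
  0.045 107 [0.0459 0.0089 0.012 ] -0.008301110219675702 0.021513567529080183 0.00813162329261267 0.02761830018761828
  0.075 109 [0.0751 0.0081 0.0126] -0.009502723361873477 0.014611848110165665 0.007542344197385778 0.025135823849304278
  0.105 105 [0.1048 0.0077 0.0127] -0.007102216919393553 0.013235171005585224 0.007746357078273093 0.027592369911566675
  0.135 103 [0.1353 0.0064 0.012 ] -0.010153381043965501 0.011726785306560654 0.007789083146539277 0.026977347607249756
  0.165 49 [0.1583 0.0051 0.0131] -0.007405526824044715 0.00902457765769563 0.0075737662756295 0.026976286639457763
top 1 max x 0.0645270040049987
```

```bash
python3 - <<'E'
from h import *
C=np.array([.657,-.230]);r=C/np.linalg.norm(C);f=np.degrees(np.arctan2(C[1],C[0]));R=tool(180+f,78)
F=C-.0075*r
for z in(.2,.13,.012):
    p=np.r_[F,z]-R.apply([.168,0,.018]);print(z,p);go(p,R)
E
```

```text
0.2 [ 0.66627084 -0.2332455   0.36807121]
shift [-0.0306 -0.0057  0.2356] turn [-0.0013  0.0002  0.0001]
0.13 [ 0.66627084 -0.2332455   0.29807121]
shift [ 0.0607 -0.0056  0.255 ] turn [-0.0013  0.0002  0.0001]
0.012 [ 0.66627084 -0.2332455   0.18007121]
shift [ 0.2146 -0.0055  0.2876] turn [-0.0013  0.0002  0.0001]
```

```bash
python3 -m crank '[[-0.005,-0.001,0.04,0,0,0,1],[-0.01,-0.002,0.09,0,0,0,1],[-0.018,-0.004,0.14,0,0,0,1],[-0.024,-0.005,0.19,0,0,0,1],[-0.0306,-0.0057,0.2356,0,0,0,1],[0.01,-0.0057,0.245,0,0,0,1],[0.05,-0.0056,0.253,0,0,0,1],[0.0607,-0.0056,0.255,0,0,0,1],[0.0607,-0.0056,0.255,0,0,0,1],[0.0607,-0.0056,0.255,0,0,0,1]]'; cat > m.py <<'E'
from h import *
np.set_printoptions(precision=4,suppress=True)
o=get_obs();R=Ro.from_quat(o["ee_rot"]);p=o["tcp_pos"];v,u=np.mgrid[:400,:640];print(o["q"],p)
C=np.array([.657,-.230]);r=C/np.linalg.norm(C);t=np.array([-r[1],r[0]])
for n in("side","top"):
    c=camera(n);P=pts(c);h=cv2.cvtColor(c["pixels"],cv2.COLOR_BGR2HSV);q=(P-p)@R.as_matrix()
    m=(h[...,1]>120)&((h[...,0]<16)|(h[...,0]>172))&(q[...,0]>.12)&(q[...,0]<.2)&(abs(q[...,1])<.03)&(abs(q[...,2]-.02)<.03)
    a=q[m]
    if len(a)>10: print(n,len(a),"tool",a.min(0),a.max(0),"world lowest",P[m][:,2].min())
    m=(abs(P[...,2]-.08)<.012)&(np.hypot(P[...,0]-.657,P[...,1]+.23)<.06)&(h[...,0]>95)&(h[...,0]<130);b=P[m][:,:2]
    if len(b)>10:
        (x,y),k=cv2.minEnclosingCircle((b*1000).astype(np.float32));print(n,"crock",x,y,k)
    cv2.imwrite(f"pics/{n}5.png",c["pixels"])
fo=(p+R.apply([.168,0,.018]));print("foot",fo,"rel crock r,t",(fo[:2]-C)@r,(fo[:2]-C)@t)
E
python3 m.py
```

```text
time_s: 12.9
tcp_pos: [0.6669, -0.2334, 0.3005]
ee_rot: [0.131, 0.765, -0.106, 0.622]
wrist_force: [-0.7, 0.2, -1.2]
gripper_width: 0.044
finger_force: 61.7
[-0.3352  0.3197 -1.0923 -1.207  -0.0037  0.0008] [ 0.6669 -0.2334  0.3005]
side 99 tool [ 0.1205 -0.0107  0.008 ] [0.1613 0.0115 0.0238] world lowest 0.14030009234387486
side crock 659.0314331054688 -228.6502685546875 35.30805969238281
foot [ 0.6513 -0.2279  0.1324] rel crock r,t -0.0060929169666264806 7.838336237543623e-05
```

```bash
python3 -m crank '[[0.02,0,0.0043,0,0,0,1],[0.05,0,0.0106,0,0,0,1],[0.08,0,0.017,0,0,0,1],[0.11,0,0.0234,0,0,0,1],[0.13,0,0.0276,0,0,0,1],[0.142,0,0.0302,0,0,0,1],[0.147,0,0.0312,0,0,0,1],[0.147,0,0.0312,0,0,0,1]]'; python3 m.py; python3 - <<'E'
import cv2,numpy as np
cv2.imwrite("pics/m5.png",np.hstack([cv2.resize(cv2.imread("pics/side5.png")[70:230,230:390],(400,400)),cv2.resize(cv2.imread("pics/top5.png")[90:250,310:470],(400,400))]))
E
```

```text
time_s: 14.0
tcp_pos: [0.6666, -0.2333, 0.1861]
ee_rot: [0.131, 0.765, -0.106, 0.621]
wrist_force: [-0.3, -0.1, -1.4]
gripper_width: 0.0439
finger_force: 61.7
[-0.3351  0.6841 -1.1954 -1.6721 -0.0037  0.001 ] [ 0.6666 -0.2333  0.1861]
side crock 655.8445434570312 -228.6664581298828 35.43648147583008
top crock 664.5547485351562 -228.79376220703125 32.00020980834961
foot [ 0.6505 -0.2276  0.018 ] rel crock r,t -0.0068787408872627845 0.00012729608716524672
```

View pics/m5.png

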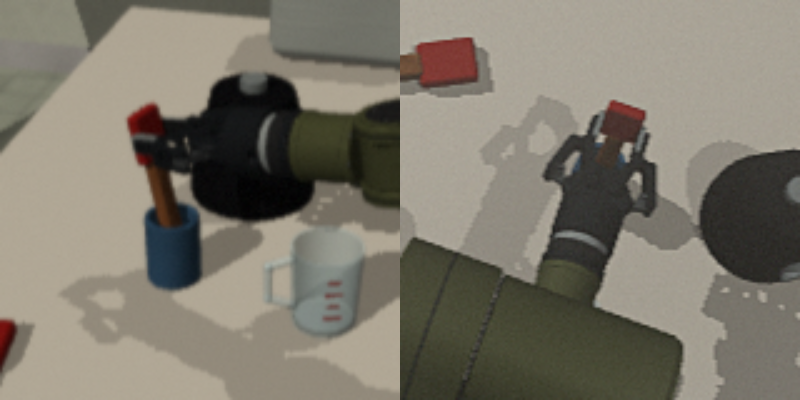

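The handle is inside the crock: handle at (165,205), crock at (175,245) in the left half. The jug has not moved. I'll lower the last few mm until the wrist force shows contact.

```bash
for i in 1; do python3 -m crank '[[0.002,0,0.0004,0,0,0,1],[0.004,0,0.0008,0,0,0,1],[0.006,0,0.0013,0,0,0,1],[0.006,0,0.0013,0,0,0,1]]'; done; python3 -m crank '[[0.002,0,0.0004,0,0,0,1],[0.003,0,0.0006,0,0,0,1],[0.003,0,0.0006,0,0,0,1]]'
```

```text
time_s: 14.6
tcp_pos: [0.6663, -0.2332, 0.1806]
ee_rot: [0.131, 0.766, -0.106, 0.621]
wrist_force: [0.5, 0.5, -0.8]
gripper_width: 0.0443
finger_force: 61.7
time_s: 14.98
tcp_pos: [0.6663, -0.2332, 0.1784]
ee_rot: [0.131, 0.766, -0.106, 0.621]
wrist_force: [-0.2, -0.9, -1.8]
gripper_width: 0.0445
finger_force: 61.7
```

```bash
python3 -m crank '[[0.002,0,0.0004,0,0,0,1],[0.003,0,0.0006,0,0,0,1],[0.003,0,0.0006,0,0,0,1]]'; python3 -m crank '[[0.0015,0,0.0003,0,0,0,1],[0.0015,0,0.0003,0,0,0,1],[0.0015,0,0.0003,0,0,0,1]]'
```

```text
time_s: 15.35
tcp_pos: [0.6668, -0.2334, 0.1775]
ee_rot: [0.131, 0.765, -0.106, 0.622]
wrist_force: [-0.5, -0.7, 4.2]
gripper_width: 0.0443
finger_force: 61.7
time_s: 15.72
tcp_pos: [0.6672, -0.2335, 0.1774]
ee_rot: [0.131, 0.764, -0.106, 0.623]
wrist_force: [1.2, 0.3, 5.5]
gripper_width: 0.0441
finger_force: 61.8
```

Foot contact is confirmed: wrist force rose to about 5 N and the descent stopped. Easing off, releasing and backing straight out.

```bash
python3 -m crank '[[-0.0015,0,-0.0003,0,0,0,1],[-0.0015,0,-0.0003,0,0,0,0.7],[-0.0015,0,-0.0003,0,0,0,0.2],[-0.0015,0,-0.0003,0,0,0,-0.5],[-0.0015,0,-0.0003,0,0,0,-1],[-0.0015,0,-0.0003,0,0,0,-1],[-0.0015,0,-0.0003,0,0,0,-1],[-0.0015,0,-0.02,0,0,0,-1],[-0.0015,0,-0.06,0,0,0,-1],[-0.0015,0,-0.1,0,0,0,-1],[-0.05,0,-0.13,0,0,0,-1],[-0.1,0,-0.14,0,0,0,-1]]'; python3 -m crank '[[-0.1,0,0,0,0,0,-1],[-0.1,0,0,0,0,0,-1],[-0.1,0,0,0,0,0,-1],[-0.1,0,0,0,0,0,-1]]'; python3 m.py; python3 - <<'E'
import cv2,numpy as np
cv2.imwrite("pics/m6.png",np.hstack([cv2.resize(cv2.imread("pics/side5.png")[70:230,230:390],(400,400)),cv2.resize(cv2.imread("pics/top5.png")[90:250,310:470],(400,400))]))
E
```

```text
time_s: 17.23
tcp_pos: [0.5957, -0.2083, 0.2803]
ee_rot: [0.132, 0.77, -0.105, 0.616]
wrist_force: [1.9, 0.1, 0.9]
gripper_width: 0.0854
finger_force: 0.0
time_s: 17.73
tcp_pos: [0.611, -0.2137, 0.3504]
ee_rot: [0.132, 0.771, -0.105, 0.614]
wrist_force: [-1.0, -0.9, -0.8]
gripper_width: 0.0853
finger_force: 0.0
[-0.3344  0.0875 -1.1252 -0.988  -0.0046  0.0012] [ 0.611  -0.2137  0.3504]
side crock 656.402587890625 -228.8743438720703 34.6351203918457
top crock 663.4520263671875 -233.64134216308594 29.87122917175293
foot [ 0.5923 -0.2071  0.1826] rel crock r,t -0.06864456067305938 0.000245910413335357
```

View pics/m6.png

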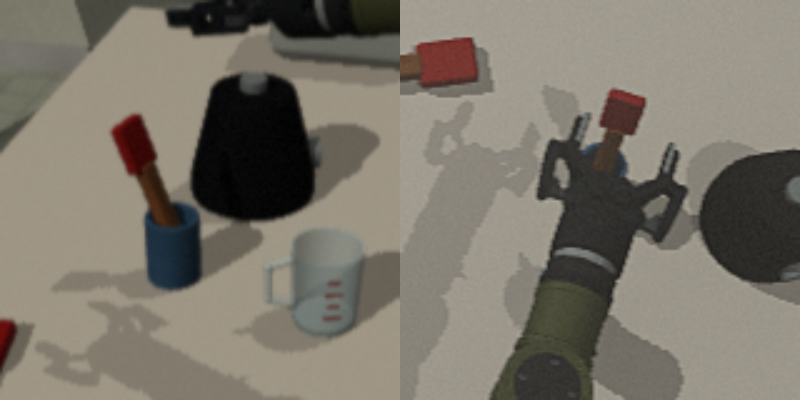

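The scraper stands in the upright crock, leaning away from the robot, with its head at (135,145) in the left half. The gripper is clear. I'll check the lean in numbers, then hand in.

```bash
python3 - <<'E'
from h import *
c=camera("side");P=pts(c);h=cv2.cvtColor(c["pixels"],cv2.COLOR_BGR2HSV);v,u=np.mgrid[:400,:640]
m=(h[...,1]>120)&((h[...,0]<16)|(h[...,0]>172))&(u>270)&(u<310)&(v>110)&(v<165)&(P[...,2]>.09)&(P[...,2]<.3)
b=P[m];k=b.mean(0);d=np.linalg.svd(b-k,full_matrices=False)[2][0];d*=np.sign(d[2]);f=k-d*(k[2]-.012)/d[2]
print(m.sum(),"lean",np.arccos(d[2]),"foot at floor",f,"top z",b[:,2].max(),get_obs()["time_s"])
E
```

```text
401 lean 0.3980746793983066 foot at floor [ 0.63565815 -0.22273632  0.012     ] top z 0.19532531042827617 17.875
```

```bash
python3 -c "
from rig import sign_off
print(sign_off())"
```

```text
the job is handed in; nothing more can be done
None
```

I drew the scraper out, laid it flat clear of the riser and let go. I then took it again and lowered it to the crock floor by hand, and it now stands there released, leaning about 0.40 rad (limit 0.45). The crock is upright, the jug, pot and blender looked undisturbed in the pictures, and I handed in at about 18 s; no verdict was returned.

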